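Shut the warming drawer and take off the water cap of unknown thread

TASK

First push the loaded drawer of the steel food warmer fully home. Then take the black winged cap off the water filler neck on the warmer's top: it comes loose with a short turn one way only, the thread may be normal or reversed and nothing shows which, so try one way and, if it stops after a little, the other. Lift the cap off and finish while still holding it in the gripper, upright, about 10 cm above its seat, so that a colleague can top up the water; leave the other things on the counter where they are.

Things in the scene. Friction and masses are not known exactly. Their poses are not given: they have to be found in the camera images.
- warmer: Fixed steel food warmer box, 280 (x) x 340 (y) x 130 mm high, a drawer in its front (-x) face. Origin: centre of its underside; x points front to back, z up. On its flat top (130 mm up): filler neck with the cap at x -75, y +60 mm; fixed grey control pod 90 x 85 x 30 mm, with a small dial 14 mm high, at x +80, y -10; a bowl and a shaker.
- neck (a point): Foot of the filler neck on the warmer's top, on the neck's axis. Neck 37 mm across, 26 mm high; two ledges hold the cap's inner lugs down. Turned from bar parallel to warmer x: the wrong way the cap hits a hard stop at about 0.35 rad; the right way (clockwise or counter-clockwise, varies, unseen) it runs easily and is free from 0.85 to 2.0 rad (best 1.2), then lifts straight off.
- drawer (a joint): Opening of the warmer's drawer in m: 0 fully shut, grows as it comes out towards the warmer's -x, at most 0.13. It slides with about 2.5 N of friction plus 12 N per m/s and stays where it is left; to shut it push it along the warmer's +x until it stops.
- drawer_lip (a point): Middle of the front edge of the drawer's pull lip, 93 mm above the counter; moves with the drawer. The steel lip is 280 mm long (warmer y); its turned-down front edge, a flat face to push on, spans 84 to 102 mm above the counter and stands 36 mm before the warmer's front when shut, 24 mm before the drawer's panel.
- cap: Black plastic cap on the neck, 66 mm across, 0.08 to 0.17 kg. Origin: on its axis at the skirt's underside, 2 mm above the warmer's top when seated; z up. Skirt and disc reach 30 mm above the origin; on top a wing bar to grip, 50 mm long (cap x), 14 mm thick (y), 30 to 60 mm above the origin. Bar starts within 0.13 rad of warmer x. Locked, it lifts 2 mm; it must rise 26 mm to clear the neck.
- bowl: Bystander on the warmer's top: steel bowl 76 mm across, 35 mm high; origin under its centre. It stands on the front right or the back left of the top, exchanged with the shaker.
- shaker: Bystander on the warmer's top: round aluminium shaker 44 mm in diameter, 72 mm high; origin under its centre.
- jug: Bystander on the counter, left of the warmer: steel mug-shaped jug 90 mm across, 130 mm high, handle at its +y; origin under its centre.
- beaker: Bystander on the counter, right of the warmer: white plastic cup 70 mm across, 85 mm high; origin under its centre.
- tray_l: Bystander: divided steel meal tray 240 x 170 x 30 mm on the counter at the left; origin under its centre.
- tray_r: Bystander: divided steel meal tray 240 x 170 x 30 mm on the counter at the right; origin under its centre.
- ladle: Bystander: steel serving spoon 220 mm long lying on the counter at the front left, between the left tray and the warmer, handle to its -x; origin at its middle, on the counter.
Mind the look-alikes: they are no part of the job. Leave any blue or yellow look-alike of the cap alone.

How it is judged:
By the outcome, as a careful person would: the job done as asked, in the order asked, and still so for the second after the job is handed in, while the arm keeps its last pose, push and grip.
It also fails if it takes over 56 s, if anything falls off the work surface, if the arm or the gripper's body presses on something with over 40 N, if the wrist force passes 120 N, or if a joint passes its speed limit or range.

ROBOT

A 6-joint arm with a two-finger parallel gripper is mounted at the origin on the work surface. World frame = base frame: x ahead of the robot, y to its left, z up, the work surface at z = 0. Lengths are in mm, angles in rad, forces in N, time in s.
With the tool pointing down it reaches from about 350 to 1000 mm from the base axis. Payload 7.1 kg.
Tool frame: the origin (TCP) lies on the centre line of the jaws, within the pads' length; the fingertips stand 8 mm ahead of it and the grasp point (between the pads) lies 11 mm behind it (arm.finger_overhang is the distance from the TCP to the fingertips, in mm); z points along the fingers, y is the direction in which the jaws open and shut (so a half turn about z gives the same grasp; the last joint's range is limited). The gripper opens to 85 mm and grips with 20 to 120 N. Pads are 22 mm wide; open, the fingers measure 114 mm over their backs; the gripper's body (76 mm by 85 mm) begins 54 mm behind the grasp point. The pads swing forward as they close: fully open they stand 13 mm farther back than shut.
Start: joints at [-1.227, 0.423, 1.63, -0, 1.089, -0.019], TCP at [221.825, -584.293, 239.319] pointing down, gripper open.
Joint ranges: [-3, 3], [-0.9, 2.11], [0.09, 2.58], [-1.31, 4.45], [0.11, 2.69], [-2.54, 2.54]. Speed limits (rad/s): [2.39, 2.39, 3.01, 3.14, 3.14, 3.14].

INTERFACE

Orientations are given as a unit quaternion [x, y, z, w].
In Python, from bench import arm gives the robot as it stands.
- The arm moves only by the shell command python3 -m jog 'ROWS' [FORCE]. ROWS is JSON, a list that holds one entry, the list of rows, each a list of 5 numbers: the opening in per cent of the stroke, from 0 (shut) to 100 (fully open), then the shift along the tool's x, y, z in mm, then the turn about the tool's z in degrees. A call has 1 to 20 rows; each row shifts and turns the commanded pose from where the row before left it, along the tool's axes as they then stand; what a row does not reach is not made up. A row lasts 1/8 s, in which the tool goes at most 62.5 mm and 10.7 degrees, less where a joint would pass 70% of its speed; a pose out of reach is approached as far as the arm can. A call is refused whole if a number of a shift passes 62.5 or a number of a turn 10.7, either way. A call with a gripper value outside its range is refused whole. The fingers move at their own pace and stop on an object; FORCE is the grip in N (left out, the last holds). Time passes only in rows, so rows that do not move let the fingers close. It gives the time, the measured TCP pose, the force and the opening at its end, in the units of the state.
- arm.read_state(): the state, without advancing time (a new reading comes with each control period).
- arm.grab_frame(name): name is "side" or "top" or "wrist"; returns the picture (480x640x3 uint8, red, green, blue); there is no depth.
- arm.calibration(name): a dict with "fx", "fy", "cx", "cy" (pixels), "dist_coeffs" ([k1, k2, p1, p2, k3] as OpenCV has them; the pictures are not rectified), "R" (3x3) and "t" (3): a world point X has camera coordinates R X + t; the wrist camera has in their place "T_tool_cam" (4x4, takes a point from camera to tool coordinates, whose origin is the TCP and whose axes are the flange's). Camera axes: x right, y down, z forward; pixel columns grow to the right and rows downward; lengths in mm; the calibration is good to about 2 mm. A picture is of the moment at which its call begins: read the wrist's pose just before it. calibration takes no time and is no camera call.
- arm.job_done(): hands the job in, once; it reports no verdict.
The state is a dict: "time": time; "joint_pos": joint angles; "qvel": joint speeds; "effort": joint torques, N m; "tcp_pos": TCP position; "tool_rot": TCP orientation; "contact_force": force on the tool from outside, world axes, zero at the start; "moment": the same for the moment, N m; "gripper_width": finger opening in mm.
Only numpy, scipy, OpenCV 4.12 (cv2) and the standard library are available. Lean on these libraries where they do the work, as an engineer would, in place of code of your own. Each camera call takes 0.05 s, during which the arm holds its last target.

## Working session

There is one attempt and no reset: what is moved stays moved. The work goes in short steps, Python scripts to look and compute and a shell command to move; the robot and the scene stay as the last step left them, time stands still between calls to the robot, and variables do not carry over. Pictures are saved under pics/ and viewed, and the job is handed in when it is done.

```bash
ls; mkdir -p pics
python3 - <<'E'
from bench import arm
import cv2
for n in ["side","top","wrist"]:
    cv2.imwrite(f"pics/{n}0.png",arm.grab_frame(n)[:,:,::-1])
    c=arm.calibration(n); print(n,{k:(v.tolist() if hasattr(v,'tolist') else v) for k,v in c.items()})
print(arm.read_state())
E
```

```text
pics
side {'fx': 467.66988631498583, 'fy': 467.66988631498583, 'cx': 318.9713195311241, 'cy': 238.75925227070084, 'dist_coeffs': [-0.1179720332944215, 0.0, 0.0, 0.0, 0.0], 'R': [[-0.958641234953854, -0.28404748756392134, -0.01800020707584826], [-0.16924005894685978, 0.6197374036808775, -0.7663441478386511], [0.2288335314017875, -0.7316027441771311, -0.6421780435507571]], 't': [580.2836409231069, 166.69464766114191, 922.339613293114]}
top {'fx': 441.69493192839195, 'fy': 441.69493192839195, 'cx': 312.2480029244946, 'cy': 233.87978654632474, 'dist_coeffs': [-0.008242281369488128, 0.0, 0.0, 0.0, 0.0], 'R': [[0.0053226575036377744, -0.9999832328949613, -0.002281062480606458], [-0.9952575395604277, -0.00507591201014897, -0.09714249876026848], [0.09712929148934682, 0.002787300881980471, -0.9952678693138701]], 't': [9.035167285943832, 610.7270192792157, 1253.2244918045437]}
wrist {'fx': 339.47632301481275, 'fy': 339.47632301481275, 'cx': 320.0713552448818, 'cy': 238.17742324128463, 'dist_coeffs': [-0.0013262257934450682, 0.0, 0.0, 0.0, 0.0], 'T_tool_cam': [[-0.00045201434019611947, -0.96438
[... 240 characters left out ...]
0, 0.0, 1.0]]}
{'time': 0.15, 'joint_pos': array([-1.22702939e+00,  4.23679423e-01,  1.63047418e+00, -1.88106714e-05,
        1.08860219e+00, -1.89927788e-02]), 'qvel': array([-0.00071159, -0.00339661, -0.00271295, -0.00100812,  0.00162685,
       -0.00024039]), 'effort': array([-3.85501708e-04, -5.57768440e+01, -2.82016343e+01, -4.26149450e-05,
        4.83050258e-03, -1.96299476e-05]), 'tcp_pos': array([ 221.67496357, -583.94363236,  238.7312661 ]), 'tool_rot': array([ 9.83594767e-01,  1.80391230e-01, -1.02245693e-04, -5.72571804e-04]), 'contact_force': array([0.0045702 , 0.18363624, 0.25239763]), 'moment': array([ 0.01064806,  0.02114867, -0.03885252]), 'gripper_width': 85.24033129245178}
```

View pics/top0.png

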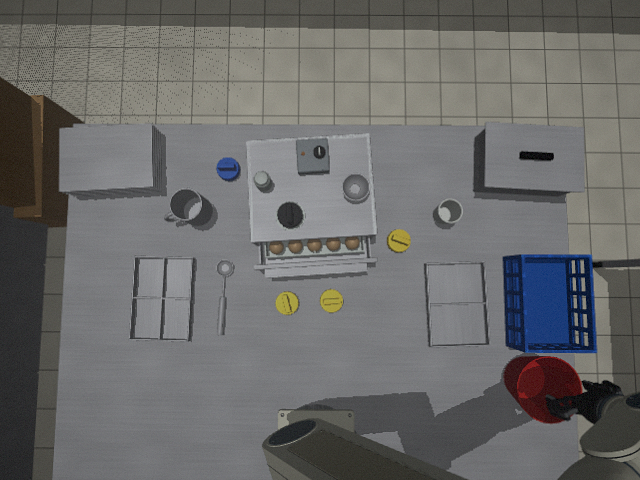

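View pics/side0.png

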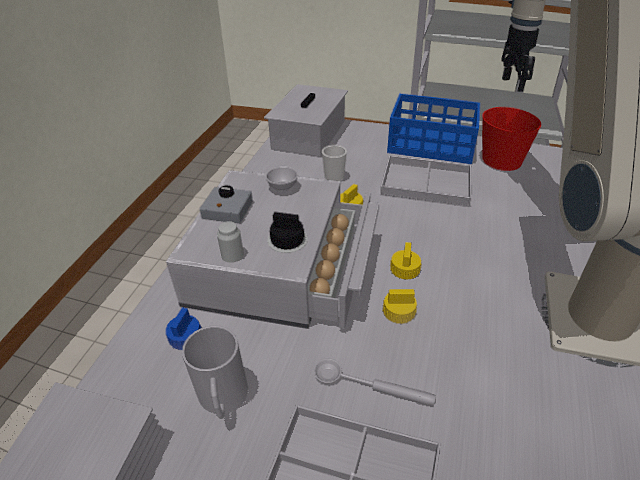

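Run:
```python
import cv2
im=cv2.imread("pics/top0.png")[120:320,210:420]
cv2.imwrite("pics/top0z.png",cv2.resize(im,None,fx=2.8,fy=2.8,interpolation=cv2.INTER_CUBIC))
im=cv2.imread("pics/side0.png")[140:350,150:450]
cv2.imwrite("pics/side0z.png",cv2.resize(im,None,fx=2.6,fy=2.6,interpolation=cv2.INTER_CUBIC))
```

```text
(no output)
```

View pics/top0z.png

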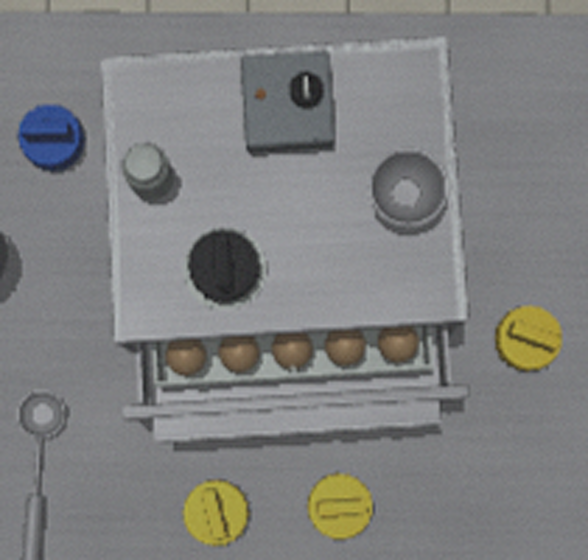

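View pics/side0z.png

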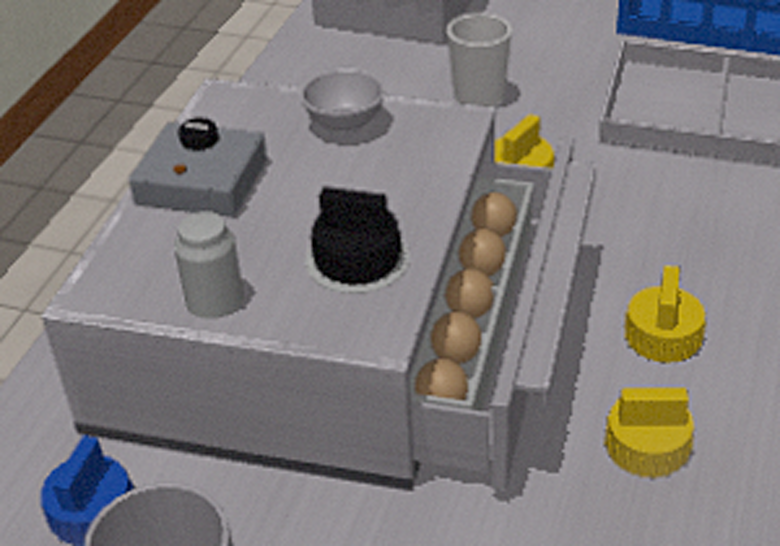

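```bash
cat > h.py <<'E'
import numpy as np, cv2
from bench import arm
def ray(name,uv,z,st=None):
    c=arm.calibration(name)
    K=np.array([[c['fx'],0,c['cx']],[0,c['fy'],c['cy']],[0,0,1.]])
    p=cv2.undistortPoints(np.array(uv,float).reshape(-1,1,2),K,np.array(c['dist_coeffs'])).reshape(-1,2)
    d=np.c_[p,np.ones(len(p))]
    if 'R' in c:
        R=np.array(c['R']);t=np.array(c['t']); o=-R.T@t; D=d@R
    else:
        from scipy.spatial.transform import Rotation as Ro
        s=st; T=np.array(c['T_tool_cam']); Rt=Ro.from_quat(s['tool_rot']).as_matrix()
        o=Rt@T[:3,3]+s['tcp_pos']; D=d@(Rt@T[:3,:3]).T
    return o+D*((np.array(z)-o[2])/D[:,2])[:,None]
E
python3 - <<'E'
from h import *
np.set_printoptions(precision=1,suppress=True)
f=lambda L:[(x/2.8+210,y/2.8+120) for x,y in L]
C=ray('top',f([(117,341),(467,322),(103,58),(446,38)]),130)[:,:2];print(C)
u=(C[2]+C[3]-C[0]-C[1]);yaw=np.arctan2(u[1],u[0]);v=C[0]+C[2]-C[1]-C[3];yaw2=np.arctan2(-v[0],v[1]);print(yaw,yaw2,C.mean(0))
R=np.array([[np.cos(yaw2),-np.sin(yaw2)],[np.sin(yaw2),np.cos(yaw2)]])
print('neck pred',C.mean(0)+R@[-75,60])
w=ray('top',f([(225,263),(224,232),(229,292)]),191);print('wing',w)
L=ray('top',f([(155,440),(438,427)]),102);print('lip',L, (L[:,:2]-C.mean(0))@R)
g=lambda L:[(x/2.6+150,y/2.6+140) for x,y in L]
S=ray('side',g([(408,362),(494,110),(48,316),(205,84)]),130);print('side corners',S)
print('side wing',ray('side',g([(353,192)]),192))
print('side lip',ray('side',g([(594,170),(544,388)]),[102,84]))
E
```

```text
[[ 578.8  173.4]
 [ 598.8 -160.7]
 [ 856.   192.4]
 [ 877.6 -142.8]]
0.06625463552681546 0.06198075930930342 [727.8  15.6]
neck pred [649.2  70.8]
wing [[645.8  67.8 191. ]
 [674.3  69.1 191. ]
 [619.2  63.9 191. ]]
lip [[ 484.9  138.7  102. ]
 [ 498.9 -135.7  102. ]] [[-234.8  137.9]
 [-237.8 -136.9]]
side corners [[ 576.   167.6  130. ]
 [ 598.3 -157.8  130. ]
 [ 848.2  194.3  130. ]
 [ 871.8 -132.2  130. ]]
side wing [[648.   68.2 192. ]]
side lip [[ 499.9 -129.4  102. ]
 [ 487.2  123.2   84. ]]
```

```bash
python3 -m jog '[[[0,29,-33.6,0,0],[0,29,-33.6,0,0],[0,29,-33.6,0,0],[0,29,-33.6,0,0],[0,29,-33.6,0,0],[0,29,-33.6,0,0],[0,29,-33.6,0,0],[0,29,-33.6,0,0],[0,29,-33.6,0,0],[0,29,-33.6,0,0],[0,29,-33.6,0,0],[0,29,-33.6,0,0],[0,29,-33.6,0,8.6],[0,29,-33.6,0,8.5],[0,0,0,0,0]]]' 40
cat > s.py <<'E'
from h import *
import sys
from scipy.spatial.transform import Rotation as Ro
s=arm.read_state()
np.set_printoptions(precision=3,suppress=True)
R=Ro.from_quat(s['tool_rot']).as_matrix()
print('t',s['time'],'tcp',s['tcp_pos'],'psi',np.arctan2(R[1,0],R[0,0]),'j',s['joint_pos'],'F',s['contact_force'],'w',s['gripper_width'])
for g in sys.argv[1:]:
    x,y,z=map(float,g.split(',')); d=R.T@(np.array([x,y,z])-s['tcp_pos']); print('to',g,'tool shift',d)
E
python3 s.py 440,1,90
```

```text
time: 2.02
tcp_pos: [441.6, -1.1, 239.4]
tool_rot: [0.999, 0.033, 0.0, -0.0]
contact_force: [-0.6, -0.2, -0.5]
gripper_width: -0.1
t 2.025 tcp [441.593  -1.088 239.354] psi 0.06678762914002868 j [-0.03   0.15   2.019  0.     0.973  1.474] F [-0.629 -0.212 -0.494] w -0.10168354642832313
to 440,1,90 tool shift [ -1.55   -2.155 149.354]
```

```bash
python3 -m jog '[[[0,0,-2,37,0],[0,0,0,37,0],[0,0,0,37,0],[0,0,0,37,0],[0,12,0,0,0],[0,12,0,0,0],[0,0,0,0,0]]]'; python3 s.py
python3 - <<'E'
from h import *
cv2.imwrite("pics/side1.png",arm.grab_frame("side")[120:360,140:460,::-1].repeat(2,0).repeat(2,1))
E
```

```text
time: 2.9
tcp_pos: [467.1, 0.2, 93.0]
tool_rot: [0.999, 0.032, 0.002, 0.0]
contact_force: [-0.8, -0.5, 0.9]
gripper_width: -0.3
t 2.9 tcp [467.108   0.205  92.974] psi 0.06450439554416142 j [-0.025  0.44   2.065  0.     0.632  1.481] F [-0.843 -0.477  0.866] w -0.26001416966473195
```

View pics/side1.png

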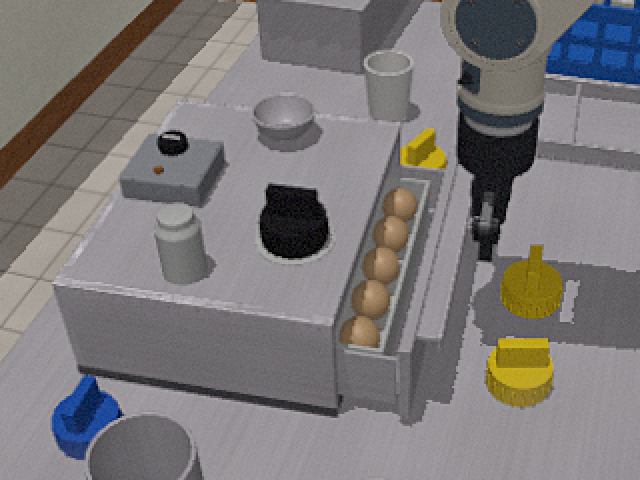

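The closed fingers (about (487,245)) stand right in front of the middle of the lip, clear of the yellow caps. Pushing next.

```bash
python3 -m jog '[[[0,8,0,0,0],[0,8,0,0,0],[0,10,0,0,0],[0,10,0,0,0],[0,10,0,0,0],[0,10,0,0,0]]]'; python3 s.py;  python3 -m jog '[[[0,6,0,0,0],[0,4,0,0,0],[0,2,0,0,0]]]'; python3 s.py
```

```text
time: 3.7
tcp_pos: [520.8, 4.1, 91.2]
tool_rot: [0.999, 0.032, -0.0, -0.0]
contact_force: [-3.1, 3.0, 1.6]
gripper_width: -0.2
t 3.7 tcp [520.761   4.144  91.196] psi 0.06432910067982903 j [-0.015  0.5    1.947  0.     0.695  1.491] F [-3.145  3.004  1.642] w -0.1743116330153744
time: 4.08
tcp_pos: [532.3, 4.8, 91.2]
tool_rot: [0.999, 0.032, -0.0, -0.0]
contact_force: [-3.5, 0.4, 0.5]
gripper_width: 0.1
t 4.075 tcp [532.269   4.779  91.19 ] psi 0.0643606745115886 j [-0.013  0.512  1.922  0.     0.707  1.493] F [-3.489  0.379  0.489] w 0.07646155742266215
```

```bash
python3 -m jog '[[[0,3,0,0,0],[0,2,0,0,0]]]'; python3 -m jog '[[[0,2,0,0,0],[0,2,0,0,0]]]';python3 -m jog '[[[0,2,0,0,0],[0,1.5,0,0,0]]]'; python3 s.py
```

```text
time: 4.32
tcp_pos: [537.1, 5.1, 91.2]
tool_rot: [0.999, 0.032, -0.0, -0.0]
contact_force: [-3.2, 1.4, -0.5]
gripper_width: 0.0
time: 4.58
tcp_pos: [541.2, 5.4, 91.2]
tool_rot: [0.999, 0.032, -0.0, -0.0]
contact_force: [-3.0, 1.3, -0.8]
gripper_width: 0.2
time: 4.82
tcp_pos: [541.5, 5.4, 91.1]
tool_rot: [0.999, 0.032, -0.004, 0.0]
contact_force: [-15.8, -0.6, 10.2]
gripper_width: -0.0
t 4.825 tcp [541.504   5.403  91.097] psi 0.06450158231947795 j [-0.012  0.525  1.897 -0.     0.727  1.495] F [-15.803  -0.559  10.196] w -0.010359895387068885
```

```bash
python3 -m jog '[[[0,1,0,0,0],[0,0,0,0,0],[0,0,0,0,0]]]'; python3 -m jog '[[[0,-15,0,0,0],[0,-15,0,0,0],[100,0,0,-40,0],[100,0,0,-45,0],[100,0,0,-45,0],[100,0,0,-45,0],[100,0,0,0,0]]]'; python3 s.py 600,69,265
python3 - <<'E'
from h import *
cv2.imwrite("pics/side2.png",arm.grab_frame("side")[120:360,140:460,::-1].repeat(2,0).repeat(2,1))
E
```

```text
time: 5.2
tcp_pos: [541.5, 5.4, 91.0]
tool_rot: [0.999, 0.032, -0.004, -0.0]
contact_force: [-16.2, 0.2, 11.8]
gripper_width: 0.2
time: 6.08
tcp_pos: [518.0, 3.5, 270.2]
tool_rot: [0.999, 0.032, 0.004, 0.0]
contact_force: [0.5, -1.3, 0.7]
gripper_width: 85.1
t 6.075 tcp [517.953   3.527 270.204] psi 0.06426959068362319 j [-0.016  0.224  1.841 -0.     1.068  1.49 ] F [ 0.517 -1.288  0.681] w 85.12171998019815
to 600,69,265 tool shift [ 86.033 -60.074   5.913]
```

View pics/side2.png

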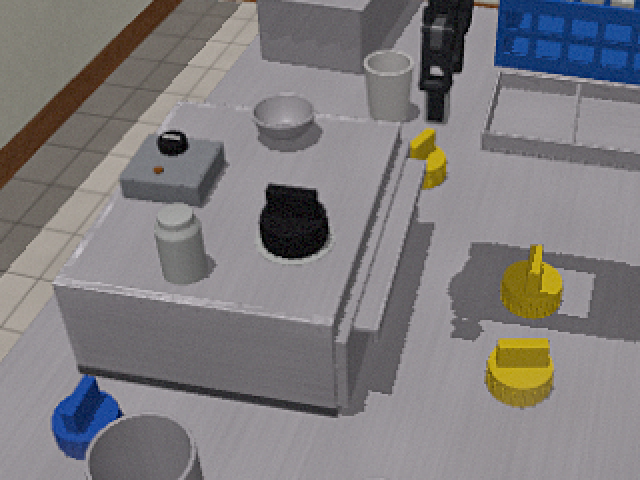

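The drawer front now sits against the box, with no eggs visible. Next I move over the cap and look with the wrist camera.

```bash
python3 -m jog '[[[100,43,-19,0,0],[100,43,-20,0,0],[100,43,-17,0,0],[100,0,0,0,0],[100,0,0,0,0]]]'; python3 s.py
python3 - <<'E'
from h import *
import pickle
s=arm.read_state();im=arm.grab_frame("wrist")[:,:,::-1]
pickle.dump(s,open('st.pkl','wb'))
cv2.imwrite("pics/wrist3.png",im)
E
```

```text
time: 6.75
tcp_pos: [639.4, 67.6, 264.4]
tool_rot: [0.999, 0.032, -0.002, 0.0]
contact_force: [-0.2, 0.5, -0.6]
gripper_width: 85.2
t 6.75 tcp [639.437  67.582 264.398] psi 0.06453405592229153 j [ 0.087  0.425  1.564 -0.     1.156  1.593] F [-0.173  0.494 -0.646] w 85.20545967657826
```

View pics/wrist3.png

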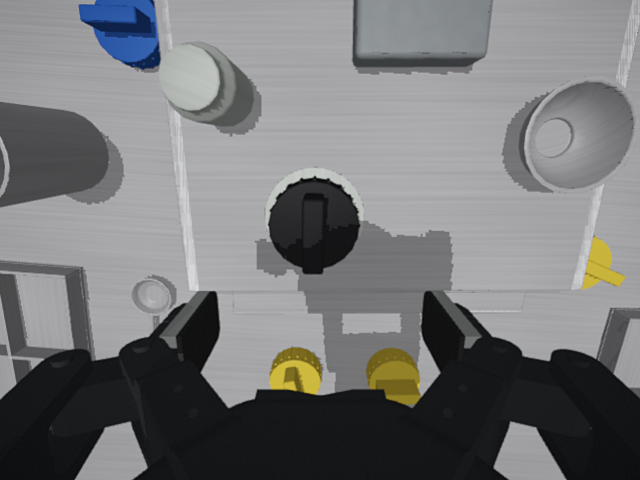

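Run:
```python
from h import *
import pickle
s=pickle.load(open('st.pkl','rb'))
np.set_printoptions(precision=1,suppress=True)
print(ray('wrist',[(304,195),(325,195),(302,249),(325,249),(314,222)],192,s))
print('disc edges',ray('wrist',[(269,225),(360,225)],160,s))
print('lip',ray('wrist',[(233,312),(525,312)],102,s),'front',ray('wrist',[(190,291),(582,289)],130,s))
im=cv2.imread('pics/wrist3.png')[160:330,220:540];cv2.imwrite('pics/w3z.png',cv2.convertScaleAbs(cv2.resize(im,None,fx=2.5,fy=2.5,interpolation=cv2.INTER_CUBIC),alpha=1.6))
```

```text
[[676.6  80.2 192. ]
 [677.4  67.4 192. ]
 [642.1  79.7 192. ]
 [643.   65.  192. ]
 [660.2  73.1 192. ]]
disc edges [[648.6 105.4 160. ]
 [652.8  39.9 160. ]]
lip [[ 546.   146.   102. ]
 [ 563.8 -135.3  102. ]] front [[ 578.8  175.8  130. ]
 [ 602.  -159.7  130. ]]
```

View pics/w3z.png

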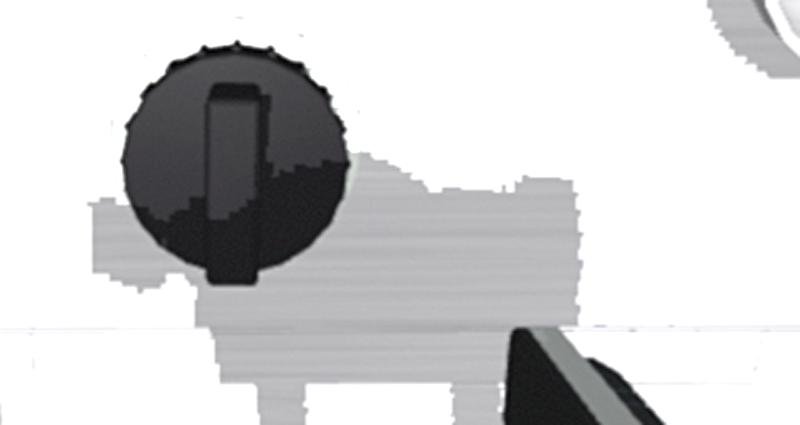

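Run:
```python
from h import *
import pickle
s=pickle.load(open('st.pkl','rb'))
np.set_printoptions(precision=1,suppress=True)
P=ray('wrist',[(303,200),(324,200),(303,273),(323,273)],192,s);print(P,P.mean(0))
b=P[0]+P[1]-P[2]-P[3];print(np.arctan2(b[1],b[0]))
```

```text
[[673.5  80.6 192. ]
 [674.3  67.8 192. ]
 [625.8  78.2 192. ]
 [626.6  65.2 192. ]] [650.1  73.  192. ]
0.05209999843318933
```

```bash
python3 -m jog '[[[100,10.3,-3.2,0,0.5],[60,0,0,30,0],[60,0,0,30,0],[60,0,0,30,0],[60,0,0,0,0]]]'; python3 s.py 649.5,71.5,174
python3 - <<'E'
from h import *
cv2.imwrite("pics/wrist4.png",arm.grab_frame("wrist")[:,:,::-1])
E
```

```text
time: 7.42
tcp_pos: [649.4, 71.3, 174.2]
tool_rot: [1.0, 0.027, -0.002, 0.0]
contact_force: [-0.3, 0.1, 0.2]
gripper_width: 51.0
t 7.425 tcp [649.393  71.349 174.235] psi 0.05492255724843174 j [0.091 0.54  1.605 0.    1.002 1.607] F [-0.323  0.108  0.25 ] w 50.987412877688854
to 649.5,71.5,174 tool shift [ 0.116 -0.145  0.235]
```

View pics/wrist4.png

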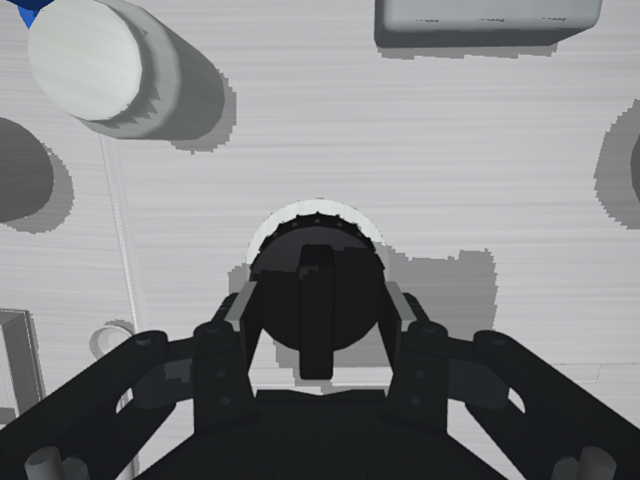

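Bar (columns 300–333, rows 245–380) stands between the pads, aligned, about 1–2 mm off to the left. Correcting and gripping.

```bash
python3 -m jog '[[[40,0,-1.3,0,0],[25,0,0,0,0],[10,0,0,0,0],[10,0,0,0,0],[10,0,0,0,0]]]' 50; python3 s.py
```

```text
time: 8.1
tcp_pos: [651.7, 73.1, 177.8]
tool_rot: [1.0, 0.028, 0.001, -0.0]
contact_force: [-1.2, 1.2, 5.7]
gripper_width: 12.8
t 8.1 tcp [651.683  73.085 177.781] psi 0.055583897927397506 j [0.094 0.536 1.602 0.    1.002 1.609] F [-1.162  1.16   5.65 ] w 12.77459382720391
```

```bash
python3 -m jog '[[[10,0,0,0,0],[10,0,0,0,0]]]'; python3 s.py
python3 - <<'E'
from h import *
cv2.imwrite("pics/wrist5.png",arm.grab_frame("wrist")[:,:,::-1])
E
```

```text
time: 8.35
tcp_pos: [651.7, 73.1, 177.8]
tool_rot: [1.0, 0.028, 0.001, -0.0]
contact_force: [-0.5, 0.2, 6.7]
gripper_width: 12.9
t 8.35 tcp [651.725  73.11  177.801] psi 0.0556431341387012 j [0.094 0.536 1.602 0.    1.002 1.609] F [-0.5    0.221  6.737] w 12.856799696689144
```

View pics/wrist5.png

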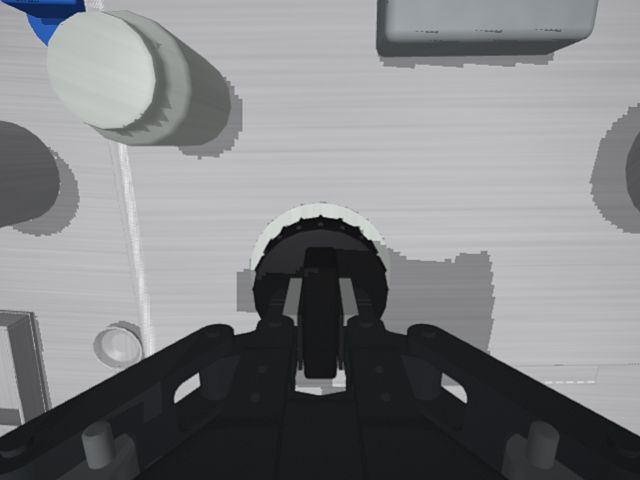

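```bash
python3 -m jog '[[[10,0,0,-2,0],[10,0,0,-1.5,0],[10,0,0,0,0]]]'; python3 s.py
```

```text
time: 8.78
tcp_pos: [650.7, 73.0, 179.6]
tool_rot: [1.0, 0.028, -0.0, 0.0]
contact_force: [-0.4, -0.3, -0.7]
gripper_width: 13.0
t 8.775 tcp [650.657  73.018 179.632] psi 0.05561739038571361 j [0.094 0.533 1.601 0.    1.008 1.609] F [-0.4   -0.314 -0.747] w 12.985603440255835
```

```bash
python3 -m jog '[[[10,0,0,0,-5],[10,0,0,0,-5],[10,0,0,0,-5],[10,0,0,0,-5],[10,0,0,0,-5]]]'; python3 s.py; python3 -c "
from bench import arm
print(arm.read_state()['moment'])"
```

```text
time: 9.4
tcp_pos: [650.6, 73.2, 179.6]
tool_rot: [0.97, 0.244, -0.0, -0.001]
contact_force: [0.2, -1.7, -0.5]
gripper_width: 13.2
t 9.4 tcp [650.624  73.2   179.56 ] psi 0.49243075546788107 j [0.093 0.534 1.601 0.001 1.008 1.171] F [ 0.217 -1.653 -0.527] w 13.186018882177624
[ 0.08077515  0.0666186  -1.487818  ]
```

Run:
```python
from h import *
cv2.imwrite("pics/wrist6.png",arm.grab_frame("wrist")[:,:,::-1])
```

```text
(no output)
```

View pics/wrist6.png

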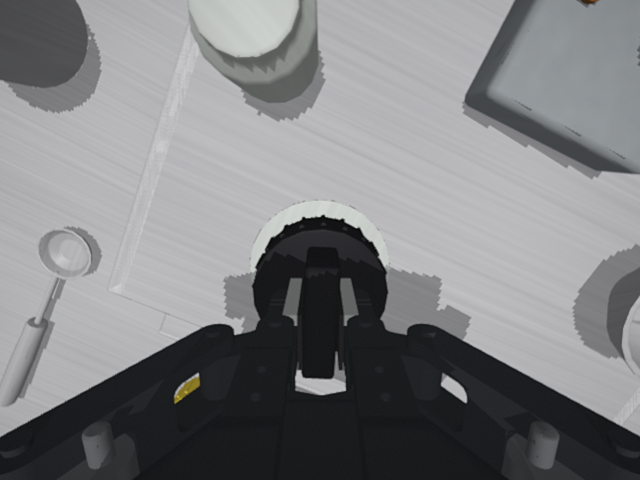

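```bash
python3 -m jog '[[[10,0,0,0,-2],[10,0,0,0,0]]]'; python3 s.py; python3 -c "
from bench import arm
print(arm.read_state()['moment'])"
```

```text
time: 9.7
tcp_pos: [650.6, 73.2, 179.6]
tool_rot: [0.966, 0.259, -0.0, -0.0]
contact_force: [-0.5, 2.1, -2.1]
gripper_width: 13.2
t 9.7 tcp [650.648  73.164 179.603] psi 0.5244489303840469 j [0.093 0.534 1.601 0.001 1.008 1.139] F [-0.507  2.051 -2.112] w 13.162648765965546
[ 0.29571215  0.19289481 -1.7858914 ]
```

Moment grows to −1.8 N m while the bar lags: that is the hard stop, so counter-clockwise is the wrong way. Trying clockwise.

```bash
python3 -m jog '[[[10,0,0,0,7],[10,0,0,0,7],[10,0,0,0,7],[10,0,0,0,7],[10,0,0,0,7],[10,0,0,0,7],[10,0,0,0,7],[10,0,0,0,7],[10,0,0,0,0]]]'; python3 s.py
python3 - <<'E'
from h import *
print(arm.read_state()['moment'])
cv2.imwrite("pics/wrist7.png",arm.grab_frame("wrist")[:,:,::-1])
E
```

```text
time: 10.82
tcp_pos: [651.0, 72.9, 179.8]
tool_rot: [0.975, -0.222, 0.0, 0.0]
contact_force: [1.2, 0.3, -1.2]
gripper_width: 12.8
t 10.825 tcp [650.976  72.862 179.795] psi -0.44793838757576104 j [ 0.094  0.533  1.601 -0.001  1.007  2.113] F [ 1.229  0.256 -1.203] w 12.833797191330609
[ 0.02327208 -0.00387642 -0.00074993]
```

View pics/wrist7.png

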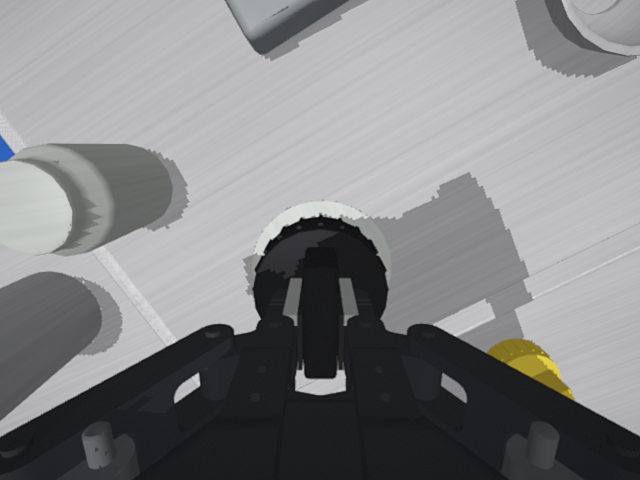

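Clockwise runs with no moment. Joint 6 (2.11) would hit its range, so I release, lift, half-turn the gripper and regrip.

```bash
python3 -m jog '[[[55,0,0,0,0],[55,0,0,0,0],[55,0,0,-25,0],[55,0,0,-25,0],[55,0,0,0,-10.6],[55,0,0,0,-10.6],[55,0,0,0,-10.6],[55,0,0,0,-10.6],[55,0,0,0,-10.6],[55,0,0,0,-10.6],[55,0,0,0,-10.6],[55,0,0,0,-10.6],[55,0,0,0,-10.6],[55,0,0,0,-10.6],[55,0,0,0,-10.6],[55,0,0,0,-10.6],[55,0,0,0,-10.6],[55,0,0,0,-10.6],[55,0,0,0,-10.6],[55,0,0,0,-10.6]]]';  python3 -m jog '[[[55,0,0,0,-10.4],[55,0,0,0,0]]]'; python3 s.py 651,72.9,180;python3 - <<'E'
from h import *
import pickle
s=arm.read_state();pickle.dump(s,open('st.pkl','wb'))
cv2.imwrite("pics/wrist8.png",arm.grab_frame("wrist")[:,:,::-1])
E
```

```text
time: 13.38
tcp_pos: [651.0, 73.0, 230.0]
tool_rot: [0.307, 0.952, -0.0, 0.0]
contact_force: [0.3, 0.6, -0.9]
gripper_width: 47.2
time: 13.62
tcp_pos: [650.9, 73.0, 230.0]
tool_rot: [0.224, 0.975, 0.0, 0.0]
contact_force: [0.3, -1.3, 0.1]
gripper_width: 47.1
t 13.625 tcp [650.941  72.994 229.975] psi 2.690064853310211 j [ 0.094  0.477  1.567 -0.     1.098 -1.026] F [ 0.269 -1.303  0.131] w 47.08084786535951
to 651,72.9,180 tool shift [-0.081 -0.062 49.975]
```

View pics/wrist8.png

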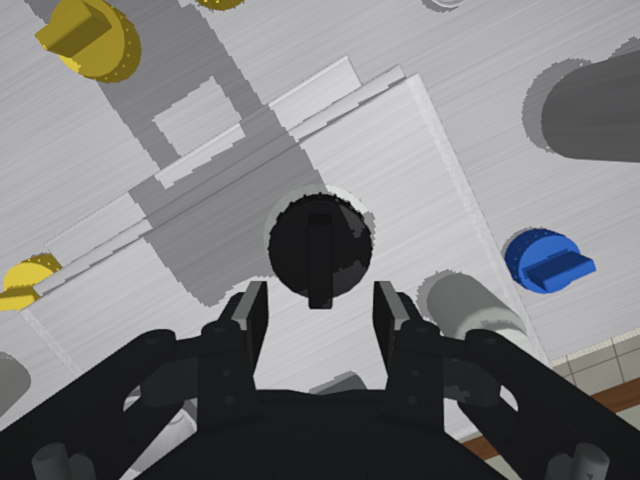

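Bar (column ~320, rows 213–308) is aligned and centred between the pads. Shaker stands clear to the right. Descending and regripping.

```bash
python3 -m jog '[[[55,0,0,25,0],[40,0,0,24,0],[20,0,0,0,0],[10,0,0,0,0],[10,0,0,0,0],[10,0,0,0,0],[10,0,0,0,0]]]' 60; python3 s.py;  python3 -m jog '[[[10,0,0,0,6.5],[10,0,0,0,6.5],[10,0,0,0,6.5],[10,0,0,0,6.5],[10,0,0,0,6.5],[10,0,0,0,6.5],[10,0,0,0,0]]]'; python3 s.py
python3 - <<'E'
from h import *
print(arm.read_state()['moment'])
cv2.imwrite("pics/wrist9.png",arm.grab_frame("wrist")[:,:,::-1])
E
```

```text
time: 14.55
tcp_pos: [651.1, 73.0, 181.3]
tool_rot: [0.223, 0.975, 0.0, 0.0]
contact_force: [0.3, -0.5, -0.9]
gripper_width: 12.6
t 14.55 tcp [651.097  73.037 181.312] psi 2.6908597851448777 j [ 0.094  0.532  1.6    0.     1.009 -1.027] F [ 0.27  -0.522 -0.854] w 12.607305350549394
time: 15.42
tcp_pos: [650.6, 72.8, 180.9]
tool_rot: [0.536, 0.844, -0.0, -0.0]
contact_force: [-1.3, -0.7, 0.4]
gripper_width: 13.1
t 15.425 tcp [650.613  72.775 180.876] psi 2.011247328206417 j [ 0.093  0.532  1.6   -0.     1.01  -0.347] F [-1.274 -0.688  0.38 ] w 13.065784681517005
[-0.28648024  0.23961144 -0.01120986]
```

View pics/wrist9.png

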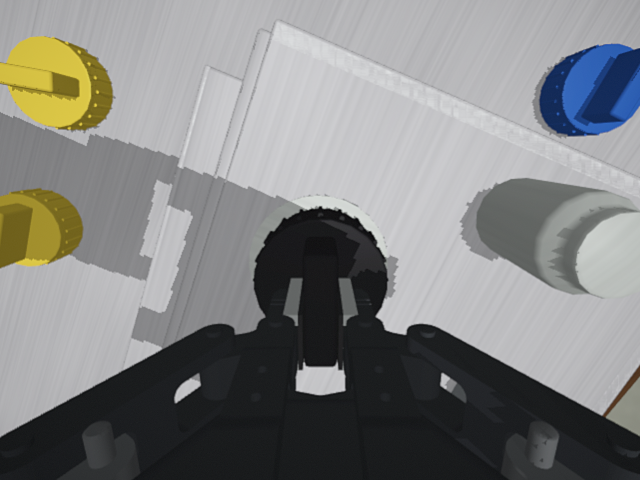

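```bash
python3 -m jog '[[[10,0,0,-5,0],[10,0,0,-5,0],[10,0,0,0,0]]]'; python3 s.py;  python3 -m jog '[[[10,0,0,-8,0],[10,0,0,-12,0],[10,0,0,-15,0],[10,0,0,-20,0],[10,0,0,-20,0],[10,0,0,-14,0],[10,0,0,0,0],[10,0,0,0,0]]]'; python3 s.py
python3 - <<'E'
from h import *
for n in("wrist","side","top"): cv2.imwrite(f"pics/{n}10.png",arm.grab_frame(n)[:,:,::-1])
E
```

```text
time: 15.85
tcp_pos: [651.1, 73.0, 191.6]
tool_rot: [0.536, 0.844, 0.0, 0.0]
contact_force: [-1.1, -1.3, -0.7]
gripper_width: 12.6
t 15.85 tcp [651.112  73.023 191.569] psi 2.010883283253405 j [ 0.094  0.519  1.594 -0.     1.028 -0.347] F [-1.101 -1.315 -0.746] w 12.623138596027458
time: 16.85
tcp_pos: [650.5, 73.0, 279.2]
tool_rot: [0.536, 0.844, -0.0, -0.0]
contact_force: [0.3, 1.3, -1.3]
gripper_width: 12.4
t 16.85 tcp [650.466  72.967 279.228] psi 2.0103922100435048 j [ 0.094  0.428  1.525  0.     1.19  -0.346] F [ 0.323  1.345 -1.286] w 12.376661566971098
```

View pics/side10.png

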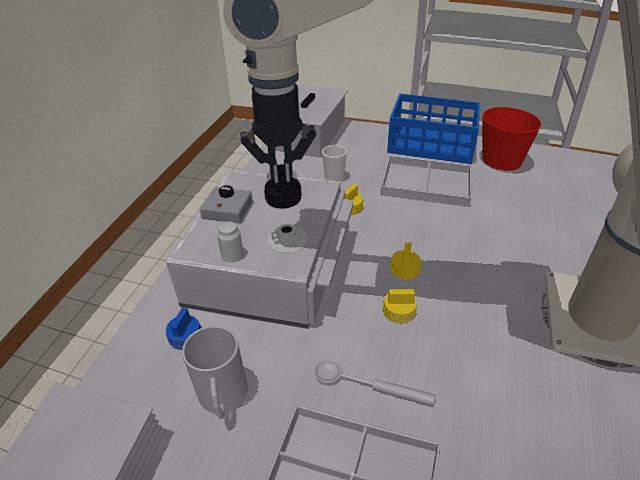

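View pics/wrist10.png

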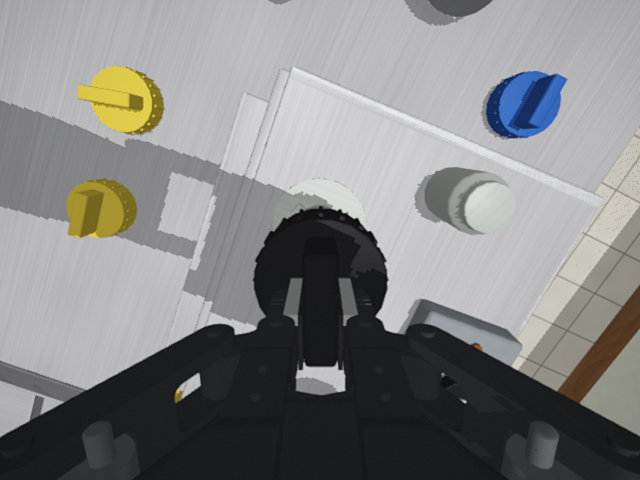

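View pics/top10.png

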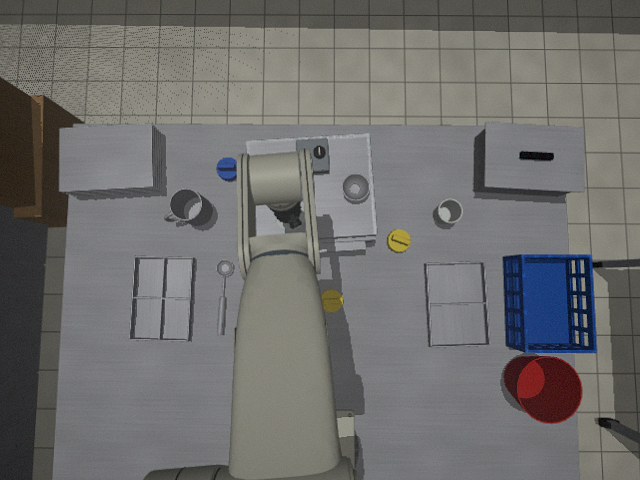

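```bash
python3 -m jog '[[[10,0,0,-1.5,0],[10,0,0,0,0],[10,0,0,0,0],[10,0,0,0,0]]]'
python3 - <<'E'
from h import *
im=arm.grab_frame("side")[140:340,150:450,::-1]
cv2.imwrite("pics/side11.png",cv2.resize(im,None,fx=2.6,fy=2.6,interpolation=cv2.INTER_CUBIC))
E
python3 s.py
```

```text
time: 17.5
tcp_pos: [650.9, 73.0, 281.3]
tool_rot: [0.536, 0.844, -0.0, -0.0]
contact_force: [-0.4, -0.8, -1.6]
gripper_width: 12.6
t 17.55 tcp [650.878  73.028 281.318] psi 2.010403029616975 j [ 0.094  0.426  1.522 -0.     1.193 -0.346] F [-0.844 -0.058 -1.48 ] w 12.537275778807738
```

View pics/side11.png

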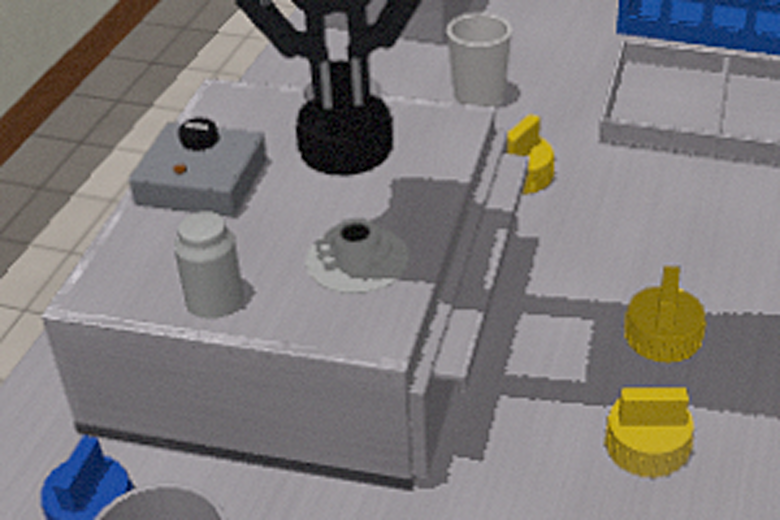

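The cap hangs upright about 10 cm above the bare neck. The drawer is shut, and the shaker, bowl and pod are where they were. Handing in.

```bash
python3 -c "
from bench import arm
print(arm.job_done())"
```

```text
the job is handed in; nothing more can be done
None
```

The drawer is shut and the cap is off the neck. The gripper holds it upright about 10 cm above its seat. I handed the job in at about 17.6 s.

- **Drawer:** I pushed it about 60 mm until it stopped hard, at about 16 N. The later side pictures show the panel against the box.
- **Thread:** Counter-clockwise stopped after about 0.35 to 0.4 rad, with the moment rising to 1.8 N m, so I turned clockwise. That ran with no moment. I regripped halfway because joint 6 would have reached its limit, and stopped at about 1.19 rad from parallel.
- **Cap:** It lifted off with no measurable resistance. The tool rose about 100 mm from where it regripped the cap, the grip stayed steady at 12.5 mm opening, and the neck is bare in the last picture.
- **Other things:** The last pictures show the bystanders and look-alike caps undisturbed, except one yellow cap hidden under the arm in the top view, which the side view shows in place.

**Disagreements:**
- The cameras put the cap 3 to 5 mm apart, so I corrected the position by wrist camera before gripping.
- The first grip pressed on the cap with about 7 N until I relieved it.
- The gripper reads 12.5 to 13 mm on the nominally 14 mm bar.

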